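# Wedge up the levelling table under a stone cast

### The job

A stone cast stands on the small hinged table of a model levelling stand. Pick up the wooden wedge, lay it flat in the stand's guide channel with its thin end towards the table, then push it in under the table's front edge until the edge just lifts off its rest pads: clearly off, by about 5 mm, at least 2 and less than 8. Finish while still gripping the wedge there, so that it alone holds the table up, with the cast still standing in its place; do not touch the table or the cast with the robot, and leave everything else alone.

Things in the scene. Friction and masses are not known exactly. Their poses are not given: they have to be found in the camera images.
- stand: Model levelling stand, fixed: dark steel foot 150 (its x, -72.5 to +77.5) x 110 (y) x 8 mm. Origin on the bench under it; +x runs from its open front to the hinge at the back: the way to push. On the front half two rails, each 6 mm thick, tops 14 mm above the bench, run from x = -70 to -12 mm and leave a guide channel 34 mm wide about y = 0; its floor is the foot's top, 8 mm above the bench.
- channel_mouth (a point): Point on the channel's floor at its open front end: stand frame x = -70, y = 0, z = 8 mm.
- table: Aluminium table of the stand, 82 x 86 x 6 mm, about 300 g, swings up freely about a level hinge at its back (0 to 0.35 rad) and falls back by itself. Origin on the hinge line (stand x = 72, z = 23 mm); it reaches from x = -82 to 0 mm in its own frame. Down, it lies level on two black rest pads (30 mm or more from the middle), underside 20 mm above the bench, 12 mm above the channel floor.
- table_lip (a point): Middle of the lower front edge of the table: stand x = -10, y = 0 mm, 20 mm above the bench when the table is down. Its height minus 20 mm is the lift.
- wedge: Loose wooden wedge, 110 x 26 mm, flat underneath, 70 g. Origin mid-length on its underside, +x towards the thin end. The taper rises evenly from 4 mm thick at x = +55 to 24 mm at x = -15 mm; behind it, to x = -55, a grip block 34 mm high with parallel sides 26 mm apart. Starts flat on the bench. In the channel it meets the table 28 mm in under the edge, then lifts it 2 mm per 7 mm.
- wedge_tip (a point): Middle of the wedge's thin edge, on the underside: wedge frame x = +55 mm, z = 0.
- wedge_grip (a point): Middle of the grip block, 20 mm above the wedge's underside: wedge frame x = -35 mm.
- cast: Stone-coloured horseshoe dental cast, about 65 x 72 mm, 30 mm high, 110 g, standing loose in the middle of the table. Origin under its centre.
- powder_vial: Bystander, to be left alone: slim white powder vial with snap cap, 16 mm across, 46 mm tall, upright. Origin under its centre.
- powder_vial_b: Bystander, to be left alone: a second such powder vial, 16 mm across, 46 mm tall, between the stand and the grey furnace housing. Origin under its centre.
- paste_tube: Bystander, to be left alone: small blue paste syringe, 66 x 12 x 12 mm, lying. Origin under its centre.
- firing_tray: Bystander, to be left alone: flat round ceramic firing tray, 64 mm across, 7 mm high. Origin under its centre.
- pencil: Bystander, to be left alone: yellow pencil, 136 mm long, 7 mm thick, lying. Origin under its centre.
- tweezers: Bystander, to be left alone: steel tweezers, 132 mm long, 8 mm high, lying. Origin under its centre.
Things that resemble listed ones, but are neither listed nor needed, are in the scene too. Leave any orange look-alike of the wedge alone.

How it is judged:
By the outcome, as a careful person would: the job done as asked, in the order asked, and still so for the second after the job is handed in, while the arm keeps its last pose, push and grip.
It also fails if it takes over 45 s, if anything falls off the work surface, if the arm or the gripper's body presses on something with over 40 N, if the wrist force passes 120 N, or if a joint passes its speed limit or range.

### The arm

A 7-joint arm with a two-finger parallel gripper is mounted at the origin on a cart in front of the work surface, level with it; the furniture and walls round the work are solid. World frame = base frame: x ahead of the robot, y to its left, z up, the work surface at z = 0. Lengths are in m, angles in rad, forces in N, time in s.
With the tool pointing down it reaches from about 0.425 to 0.925 m from the base axis. Payload 6.8 kg.
Tool frame: the origin (TCP) lies midway between the tips of the shut fingers; the grasp point (between the pads) lies 19 mm behind it; z points along the fingers, y is the line along which they close (so a half turn about z gives the same grasp; the last joint's range is limited). The gripper opens to 85 mm and grips with 20 to 120 N. Pads are 22 mm wide; open, the fingers measure 114 mm over their backs; the gripper's body (76 mm by 85 mm) begins 54 mm behind the grasp point. The pads swing forward as they close: fully open they stand 13 mm farther back than shut.
Start: joints at [-1.215, 0.477, 0.022, 1.555, -0.011, 1.109, -0.083], TCP at [0.302, 0.604, 0.197] pointing down, gripper open.
Joint ranges: [-2.96, 2.96], [-0.34, 2.1], [-1.41, 1.46], [0.24, 2.44], [-1.37, 4.51], [0.17, 1.92], [-2.96, 2.96]. Speed limits (rad/s): [2.39, 2.39, 3.14, 3.14, 3.14, 3.14, 3.14].

### API

Orientations are given as a rotation vector (axis times angle).
In Python, from bench import status, vision, r gives the robot as it stands. The module is installed in compiled form; this text tells all that it offers.
- The arm moves only by the shell command python3 -m handwheel 'ROWS' [OPENING] [FORCE]. ROWS is JSON, a list of rows, each an object with "dp": the shift along the tool's x, y, z in m, a list of three; "delta_rot": the turn, a rotation vector about the tool's x, y, z in rad, a list of three. In form: [{"dp": [x, y, z], "delta_rot": [rx, ry, rz]}, ...]. A call has 1 to 12 rows; each row is the pose to reach, as a shift and turn from the pose commanded when the call began, along the tool's axes at that moment; what a row does not reach only later rows make up. A row lasts 1/8 s, in which the tool goes at most 62.5 mm and 10.7 degrees, less where a joint would pass 70% of its speed; a pose out of reach is approached as far as the arm can. A call with a gripper value outside its range is refused whole. OPENING is the opening, from 0 (shut) to 1 (fully open), set as the call begins (- or left out, the last holds). The fingers move at their own pace and stop on an object; FORCE is the grip in N (left out, the last holds). Time passes only in rows, so rows that repeat a pose let the fingers close. It gives the time, the measured TCP pose, the force, the opening and the grip force at its end, in the units of the state.
- status.get_obs(): the state, without advancing time (a new reading comes with each control period).
- vision.grab_frame(name): name is "scene" or "top"; returns a dict with "img" (480x640x3 uint8, blue, green, red), "fovy" (degrees; the focal length in pixels is half the picture's height over the tangent of half this angle, whatever the lens; pixels are square), "cx", "cy" (the principal point, pixels), "distortion" ([k1, k2, p1, p2, k3] as OpenCV has them; the pictures are not rectified), "world_from_camera" (4x4, takes a point from camera to world coordinates). Camera axes: x right, y up, looking along -z (the intrinsics and any distortion apply to the point x, -y, -z); pixel columns grow to the right and rows downward; lengths in m; the calibration is good to about 2 mm. A picture is of the moment at which its call begins. There is no depth.
- r.hand_in(): hands the job in; it is judged then, once.
The state is a dict: "clock": time; "joints": joint angles; "qvel": joint speeds; "tau": joint torques, N m; "tcp_pos": TCP position; "orientation": TCP orientation; "contact_force": force on the tool from outside, world axes, zero at the start; "moment": the same for the moment, N m; "grip_width": finger opening in m; "gripper_force": force on a finger pad.
Only numpy, scipy, OpenCV 4.12 (cv2) and the standard library are available. Lean on these libraries where they do the work, as an engineer would, in place of code of your own. Each camera call takes 0.05 s, during which the arm holds its last target. There are 200 camera calls.

## Working session

There is one attempt and no reset: what is moved stays moved. The work goes in short steps, Python scripts to look and compute and a shell command to move; the robot and the scene stay as the last step left them, time stands still between calls to the robot, and variables do not carry over. Pictures are saved under pics/ and viewed, at most 10 in all, crops included, and the job is handed in when it is done.

```bash
mkdir -p pics; cat > h.py <<'E'
import numpy as np, cv2, json
from bench import status, vision, r
def grab(n, save=None):
    f=vision.grab_frame(n)
    if save: cv2.imwrite('pics/'+save,f['img'])
    return f
def KD(f):
    fl=240/np.tan(np.radians(f['fovy'])/2)
    return np.array([[fl,0,f['cx']],[0,fl,f['cy']],[0,0,1.]]),np.array(f['distortion'],float)
def ray(f,px):
    K,D=KD(f); u=cv2.undistortPoints(np.array(px,float).reshape(-1,1,2),K,D).reshape(-1,2)
    T=np.array(f['world_from_camera']); d=np.c_[u[:,0],-u[:,1],-np.ones(len(u))]@T[:3,:3].T
    return T[:3,3],d
def onz(f,px,z):
    o,d=ray(f,px); z=np.broadcast_to(z,len(d)); return o+d*((z-o[2])/d[:,2])[:,None]
def proj(f,P):
    K,D=KD(f); T=np.linalg.inv(np.array(f['world_from_camera'])); p=np.array(P,float).reshape(-1,3)@T[:3,:3].T+T[:3,3]
    p=p*[1,-1,-1]; return cv2.projectPoints(p,np.zeros(3),np.zeros(3),K,D)[0].reshape(-1,2)
E
python3 - <<'E'
from h import *
np.set_printoptions(precision=4,suppress=True)
for n in('scene','top'):
    f=grab(n,n+'1.png'); print(n,f['fovy'],f['distortion'],f['world_from_camera'])
o=status.get_obs();print(o)
E
```

```text
scene 55.956975333184594 [-0.0815  0.      0.      0.      0.    ] [[ 0.7836  0.4428 -0.4358 -0.0185]
 [-0.6212  0.557  -0.5512 -0.8467]
 [-0.0013  0.7027  0.7115  0.8983]
 [ 0.      0.      0.      1.    ]]
top 51.89895676997058 [0.0349 0.     0.     0.     0.    ] [[ 0.0264  0.9862 -0.1635  0.2815]
 [-0.9996  0.0276  0.0052 -0.1744]
 [ 0.0097  0.1633  0.9865  1.2708]
 [ 0.      0.      0.      1.    ]]
{'clock': 0.1, 'joints': array([-1.2151,  0.4777,  0.0224,  1.5563, -0.0115,  1.1093, -0.0831]), 'qvel': array([ 0.0002, -0.0022, -0.0016, -0.0044,  0.0001, -0.    ,  0.0005]), 'tau': array([  0.0052, -59.776 ,   1.614 , -28.1958,   0.0129,   0.005 ,
        -0.    ]), 'tcp_pos': array([0.3017, 0.6032, 0.1957]), 'orientation': array([-0.722 , -3.0572,  0.0025]), 'contact_force': array([-0.555 ,  0.2149, -0.7873]), 'moment': array([ 0.0085,  0.0105, -0.0283]), 'gripper_force': 0.0, 'grip_width': 0.08542417001737991}
```

View pics/scene1.png

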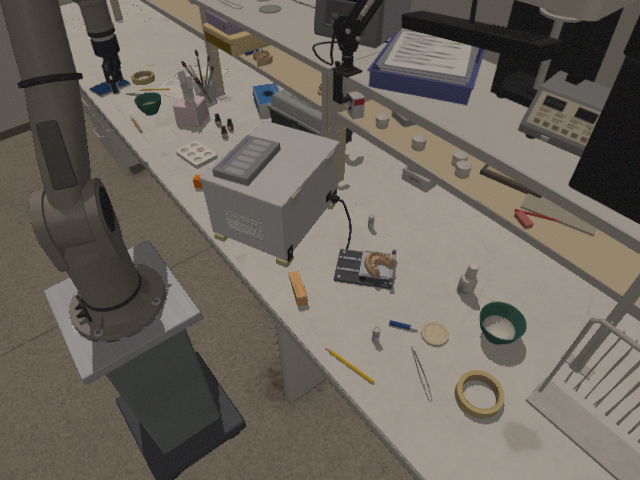

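View pics/top1.png

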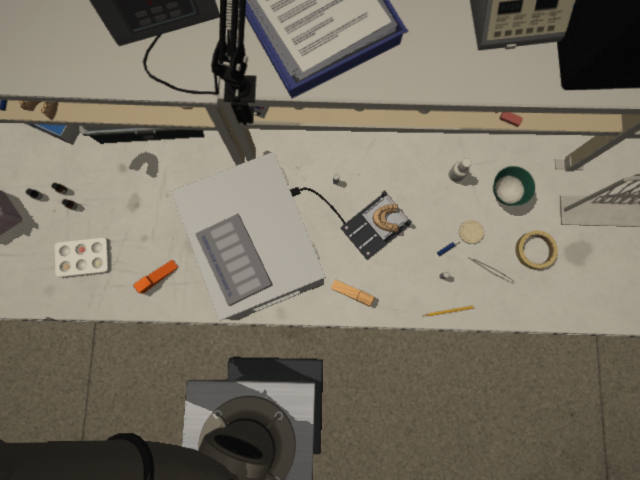

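Candidates for the wedge:
- Light wooden block: top (354,292), scene (298,288).
- Orange look-alike: top (156,276), scene (198,182).

The wooden one fits the description. The stand is at top (376,225). I'll check it in a close crop.

```bash
python3 - <<'E'
import cv2
a=cv2.imread('pics/top1.png')[185:315,320:420]; b=cv2.imread('pics/scene1.png')[240:315,280:405]
cv2.imwrite('pics/c1.png',cv2.resize(a,None,fx=4.6,fy=4.6,interpolation=cv2.INTER_CUBIC)); cv2.imwrite('pics/c2.png',cv2.resize(b,None,fx=6,fy=6,interpolation=cv2.INTER_CUBIC))
E
```

```text
(no output)
```

View pics/c1.png

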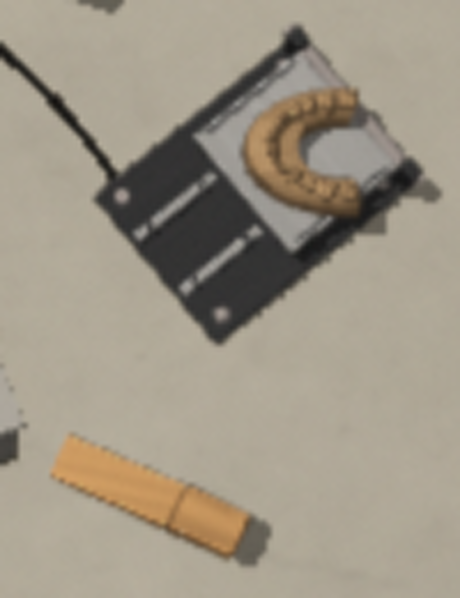

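View pics/c2.png

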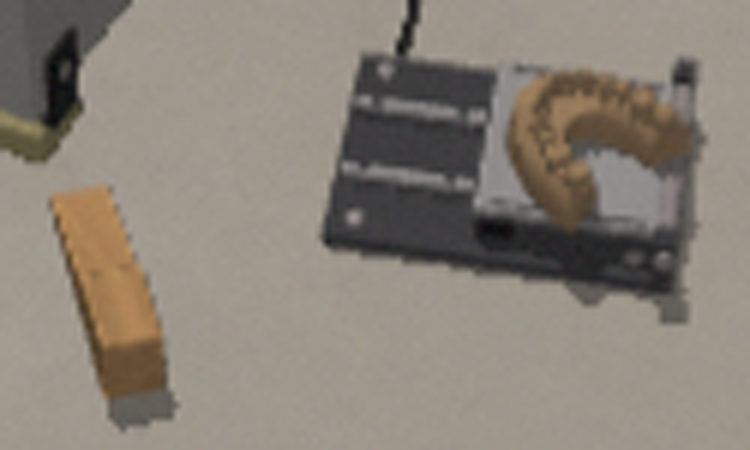

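The wooden wedge matches the description: grip block at crop (210,520), thin end at (62,455). The stand's open front corners are at crop (97,197) and (220,343). I'll fit both poses from both views.

```bash
cat > fit.py <<'E'
from h import *
from scipy.optimize import least_squares
np.set_printoptions(precision=4,suppress=True)
def T2(p,P,z0=0): # p=x,y,yaw
    P=np.array(P,float)/1000; c,s=np.cos(p[2]),np.sin(p[2])
    return np.c_[p[0]+c*P[:,0]-s*P[:,1],p[1]+s*P[:,0]+c*P[:,1],P[:,2]+z0]
def fit(views,p0):
    fun=lambda p:np.concatenate([(proj(f,T2(p,P))-px).ravel() for f,P,px in views])
    s=least_squares(fun,p0,loss='soft_l1',f_scale=.7); return s.x,fun(s.x)
E
cat > f1.py <<'E'
from fit import *
t=grab('top');s=grab('scene')
top=lambda u:(np.array(u,float)+.5)/4.6-.5+[320,185]
sc=lambda u:(np.array(u,float)+.5)/6-.5+[280,240]
W=[(55,13,4),(55,-13,4),(-15,-13,34),(-15,13,34),(-55,-13,34),(-55,13,34)]
a=(t,W,top([(52,477),(72,433),(190,487),(168,525),(250,517),(232,557)]))
b=(s,W+[(-55,13,0),(-55,-13,0)],sc([(50,193),(108,187),(130,265),(85,270),(160,338),(105,345),(108,397),(165,388)]))
S1=[(-72.5,55,8),(-72.5,-55,8),(-10,43,26),(-10,-43,26),(-70,20,14),(-12,20,14),(-70,-20,14),(-12,-20,14)]
c=(t,S1,top([(97,197),(220,343),(197,133),(293,252),(137,235),(213,178),(183,291),(258,230)]))
d=(s,S1+[(77.5,-55,0)],sc([(363,55),(325,240),(500,68),(475,215),(355,102),(485,117),(345,168),(470,183),(672,290)]))
for nm,v,p0 in(('wedge',(a,b),(.5,-.2,1.3)),('stand',(c,d),(.65,-.3,-.7))):
    for vv in (v,v[:1],v[1:]):
        p,res=fit(vv,p0); print(nm,p,np.degrees(p[2]),'rms',np.sqrt(np.mean(res**2)))
        if vv is v: print(res.reshape(-1,2).round(1).tolist())
E
python3 f1.py
```

```text
wedge [ 0.3767 -0.2473  1.1481] 65.78066638200391 rms 0.646517703913222
[[-0.3, -0.6], [-0.3, -0.1], [-0.4, -0.9], [-0.1, 0.2], [1.0, -0.5], [0.5, 0.2], [-0.1, 0.3], [-0.0, -0.5], [1.8, -0.6], [-1.1, 0.6], [0.4, -0.2], [-1.0, 0.8], [-0.9, 0.6], [-0.0, -0.0]]
wedge [ 0.376  -0.2473  1.1417] 65.41302469738817 rms 0.4659012870484001
wedge [ 0.3774 -0.2473  1.1522] 66.01502413616984 rms 0.7195921704289296
stand [ 0.5523 -0.3039 -0.8517] -48.79987479903149 rms 0.5900510699771243
[[-0.4, -0.2], [0.2, 0.1], [-0.4, 0.7], [0.4, 0.0], [0.4, 0.6], [0.9, -0.9], [0.4, 0.2], [1.1, -0.6], [-0.3, -0.5], [-0.5, -0.7], [-0.4, -1.1], [-0.2, -1.3], [0.0, -0.4], [0.1, -0.0], [-0.7, -0.3], [0.7, 0.3], [0.1, 1.1]]
stand [ 0.552  -0.3033 -0.8602] -49.28688615177548 rms 0.4967555128023613
stand [ 0.552  -0.3048 -0.8438] -48.34732054724124 rms 0.5452713602007832
```

```bash
python3 - <<'E'
from h import *
from scipy.spatial.transform import Rotation as R
np.set_printoptions(precision=3,suppress=True)
t=grab('top');s=grab('scene')
def tri(a,b):
    o1,d1=ray(t,[a]);o2,d2=ray(s,[b]); A=np.c_[d1[0],-d2[0]]; k=np.linalg.lstsq(A,o2-o1,rcond=None)[0]
    p,q=o1+k[0]*d1[0],o2+k[1]*d2[0]; return (p+q)/2,np.linalg.norm(p-q)
for a,b in(((323,278),(280,200)),((272,155),(340,150)),((228,318),(207,185)),((172,190),(263,122))): print('furn',*tri(a,b))
print('base corner',onz(s,[(288,262)],0.0))
print('shelf edge',onz(t,[(300,105)],0.4), tri((640,108),(640,270)))
print('vial_b',onz(t,[(336,185)],0),onz(s,[(371,228)],0))
o=status.get_obs();M=R.from_rotvec(o['orientation']).as_matrix();print(M, np.degrees(np.arctan2(M[1,1],M[0,1])))
E
```

```text
furn [ 0.391 -0.173  0.234] 0.005706702017950839
furn [ 0.677 -0.048  0.182] 0.004546777562526647
furn [0.304 0.028 0.196] 0.007432100944583786
furn [0.573 0.168 0.211] 0.008161885654465791
base corner [[ 0.41 -0.16  0.  ]]
shelf edge [[ 0.695 -0.12   0.4  ]] (array([ 0.745, -0.807,  0.311]), np.float64(0.008161114135593265))
vial_b [[ 0.662 -0.199  0.   ]] [[ 0.673 -0.202 -0.   ]]
[[-0.894  0.447 -0.   ]
 [ 0.447  0.894 -0.001]
 [-0.    -0.001 -1.   ]] 63.427304306489354
```

```bash
cat > go.py <<'E'
import sys,json
from h import *
from scipy.spatial.transform import Rotation as R
np.set_printoptions(precision=4,suppress=True)
def rel(p,ydeg=None):
    "dp, delta_rot from measured pose to world p, tool down with tool y at ydeg"
    o=status.get_obs();M=R.from_rotvec(o['orientation']).as_matrix()
    dp=M.T@(np.array(p)-o['tcp_pos'])
    if ydeg is None: return dp,0
    a=np.radians(ydeg); y=np.array([np.cos(a),np.sin(a),0]);z=np.array([0,0,-1.]); G=np.c_[np.cross(y,z),y,z]
    return dp,R.from_matrix(M.T@G).as_rotvec()
if __name__=='__main__':
    for w in json.loads(sys.argv[1]): print(w,*rel(w[:3],w[3] if len(w)>3 else None))
E
python3 go.py '[[0.32,0.50,0.36,45],[0.45,0.25,0.36,30],[0.50,0,0.36,0],[0.45,-0.22,0.36,-15]]'
```

```text
[0.32, 0.5, 0.36, 45] [-0.0625 -0.0846 -0.1637] [-0.0006  0.0001  0.3216]
[0.45, 0.25, 0.36, 30] [-0.2906 -0.25   -0.1636] [-0.0006  0.0002  0.5834]
[0.5, 0, 0.36, 0] [-0.4472 -0.4512 -0.1634] [-0.0005  0.0004  1.107 ]
[0.45, -0.22, 0.36, -15] [-0.5009 -0.6704 -0.1633] [-0.0005  0.0005  1.3688]
```

```bash
python3 -m handwheel '[{"dp":[-0.062,-0.085,-0.164],"delta_rot":[0,0,0.1]},{"dp":[-0.062,-0.085,-0.164],"delta_rot":[0,0,0.2]},{"dp":[-0.062,-0.085,-0.164],"delta_rot":[0,0,0.3]},{"dp":[-0.062,-0.085,-0.164],"delta_rot":[0,0,0.3]},{"dp":[-0.29,-0.25,-0.164],"delta_rot":[0,0,0.4]},{"dp":[-0.29,-0.25,-0.164],"delta_rot":[0,0,0.5]},{"dp":[-0.29,-0.25,-0.164],"delta_rot":[0,0,0.58]},{"dp":[-0.29,-0.25,-0.164],"delta_rot":[0,0,0.58]},{"dp":[-0.29,-0.25,-0.164],"delta_rot":[0,0,0.58]},{"dp":[-0.29,-0.25,-0.164],"delta_rot":[0,0,0.58]}]' 1 40
python3 go.py '[[0.50,0,0.36,0],[0.46,-0.2,0.36,-20],[0.37,-0.275,0.3,-24.3],[0.363,-0.279,0.1,-24.3]]'
```

```text
clock: 1.55
tcp_pos: [0.4505, 0.2478, 0.36]
orientation: [1.572, 2.72, -0.002]
contact_force: [-0.1, 0.8, 0.7]
grip_width: 0.0854
gripper_force: 0.0
[0.5, 0, 0.36, 0] [-0.2394 -0.0808  0.0002] [-0.0006  0.0008  0.5225]
[0.46, -0.2, 0.36, -20] [-0.3928 -0.2152  0.0004] [-0.0005  0.0009  0.8715]
[0.37, -0.275, 0.3, -24.3] [-0.4128 -0.3306  0.0605] [-0.0004  0.0009  0.9466]
[0.363, -0.279, 0.1, -24.3] [-0.4127 -0.3385  0.2605] [-0.0004  0.0009  0.9466]
```

```bash
python3 -m handwheel '[{"dp":[-0.24,-0.08,0],"delta_rot":[0,0,0.15]},{"dp":[-0.24,-0.08,0],"delta_rot":[0,0,0.3]},{"dp":[-0.24,-0.08,0],"delta_rot":[0,0,0.45]},{"dp":[-0.24,-0.08,0],"delta_rot":[0,0,0.52]},{"dp":[-0.393,-0.215,0],"delta_rot":[0,0,0.65]},{"dp":[-0.393,-0.215,0],"delta_rot":[0,0,0.75]},{"dp":[-0.393,-0.215,0],"delta_rot":[0,0,0.87]},{"dp":[-0.393,-0.215,0],"delta_rot":[0,0,0.87]},{"dp":[-0.413,-0.331,0.03],"delta_rot":[0,0,0.946]},{"dp":[-0.413,-0.331,0.06],"delta_rot":[0,0,0.946]},{"dp":[-0.413,-0.331,0.06],"delta_rot":[0,0,0.946]},{"dp":[-0.413,-0.331,0.06],"delta_rot":[0,0,0.946]}]'
python3 go.py '[[0.363,-0.279,0.08,-24.3]]'; python3 -c "
from h import *;print(status.get_obs()['joints'].round(2))"
```

```text
clock: 3.05
tcp_pos: [0.3717, -0.2719, 0.3003]
orientation: [-2.633, -1.713, 0.0]
contact_force: [0.4, -0.7, 0.1]
grip_width: 0.086
gripper_force: 0.0
[0.363, -0.279, 0.08, -24.3] [-0.01   -0.0049  0.2203] [-0.0007 -0.0001  0.0066]
[-0.35 -0.02  0.85  1.95  0.02  1.21  0.08]
```

```bash
python3 -m handwheel '[{"dp":[-0.010,-0.005,0.06],"delta_rot":[0,0,0.007]},{"dp":[-0.010,-0.005,0.12],"delta_rot":[0,0,0.007]},{"dp":[-0.010,-0.005,0.18],"delta_rot":[0,0,0.007]},{"dp":[-0.010,-0.005,0.22],"delta_rot":[0,0,0.007]},{"dp":[-0.010,-0.005,0.22],"delta_rot":[0,0,0.007]}]'
python3 - <<'E'
from h import *
print(status.get_obs()['joints'].round(2))
f=grab('top'); g=grab('scene')
a=f['img'][230:330,300:420]; b=g['img'][190:330,240:380]
cv2.imwrite('pics/d1.png',np.hstack([cv2.resize(a,(480,400),interpolation=cv2.INTER_CUBIC),cv2.resize(b,(320,320))[:320].copy() if 0 else cv2.resize(b,(320,400))[:, :]]))
from go import rel
print(*rel([.3625,-.2792,.011],-24.3))
E
```

```text
clock: 3.68
tcp_pos: [0.3625, -0.2782, 0.0786]
orientation: [-2.634, -1.703, 0.006]
contact_force: [0.9, 0.6, 0.7]
grip_width: 0.0855
gripper_force: 0.0
[-0.12  0.38  0.78  2.2  -0.4   0.71  0.51]
[ 0.0002 -0.0021  0.0705] [0.001  0.0003 0.0002]
```

View pics/d1.png

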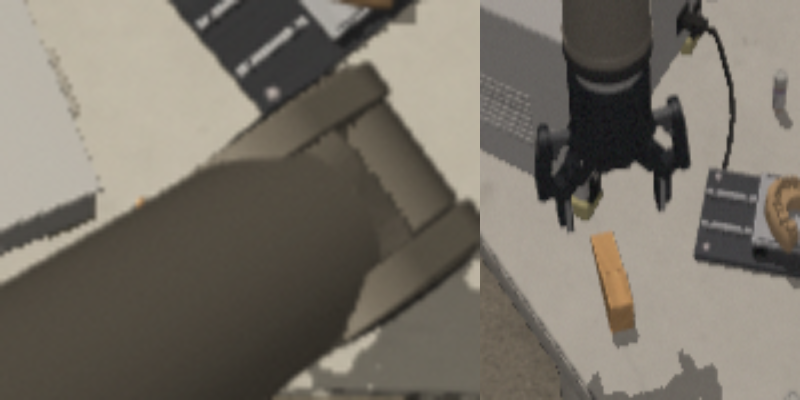

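The top view is blocked by the arm. In the scene crop (right half) the open fingers at (565,215) and (665,195) straddle the wedge's line, above the wedge at (612,280). I'll go down and grip.

```bash
python3 -m handwheel '[{"dp":[0,-0.002,0.03],"delta_rot":[0,0,0]},{"dp":[0,-0.002,0.055],"delta_rot":[0,0,0]},{"dp":[0,-0.002,0.068],"delta_rot":[0,0,0]},{"dp":[0,-0.002,0.068],"delta_rot":[0,0,0]},{"dp":[0,-0.002,0.068],"delta_rot":[0,0,0]}]'
python3 -m handwheel '[{"dp":[0,0,0],"delta_rot":[0,0,0]},{"dp":[0,0,0],"delta_rot":[0,0,0]},{"dp":[0,0,0],"delta_rot":[0,0,0]},{"dp":[0,0,0],"delta_rot":[0,0,0]},{"dp":[0,0,0],"delta_rot":[0,0,0]},{"dp":[0,0,0],"delta_rot":[0,0,0]},{"dp":[0,0,0],"delta_rot":[0,0,0]},{"dp":[0,0,0],"delta_rot":[0,0,0]}]' 0 40
```

```text
clock: 4.4
tcp_pos: [0.3617, -0.2798, 0.0137]
orientation: [2.639, 1.701, 0.002]
contact_force: [-0.1, -0.5, -0.1]
grip_width: 0.0857
gripper_force: 0.0
clock: 5.4
tcp_pos: [0.3606, -0.2793, 0.0126]
orientation: [-2.641, -1.702, 0.0]
contact_force: [0.3, -0.1, -0.5]
grip_width: 0.0001
gripper_force: 0.0
```

```bash
python3 -m handwheel '[{"dp":[0,0,-0.06],"delta_rot":[0,0,0]},{"dp":[0,0,-0.1],"delta_rot":[0,0,0]},{"dp":[0,0,-0.1],"delta_rot":[0,0,0]},{"dp":[0,0,-0.1],"delta_rot":[0,0,0]}]' 1 40
python3 - <<'E'
from h import *
g=grab('scene')
cv2.imwrite('pics/e1.png',cv2.resize(g['img'][210:330,260:420],(800,600),interpolation=cv2.INTER_CUBIC))
o=status.get_obs();print(o['tcp_pos'],proj(g,[o['tcp_pos']]))
E
```

```text
clock: 5.9
tcp_pos: [0.3605, -0.2787, 0.1122]
orientation: [-2.64, -1.702, -0.0]
contact_force: [-0.6, -0.2, -0.8]
grip_width: 0.0719
gripper_force: 0.0
[ 0.36009536 -0.27864602  0.11181605] [[297.44920287 269.67843681]]
```

View pics/e1.png

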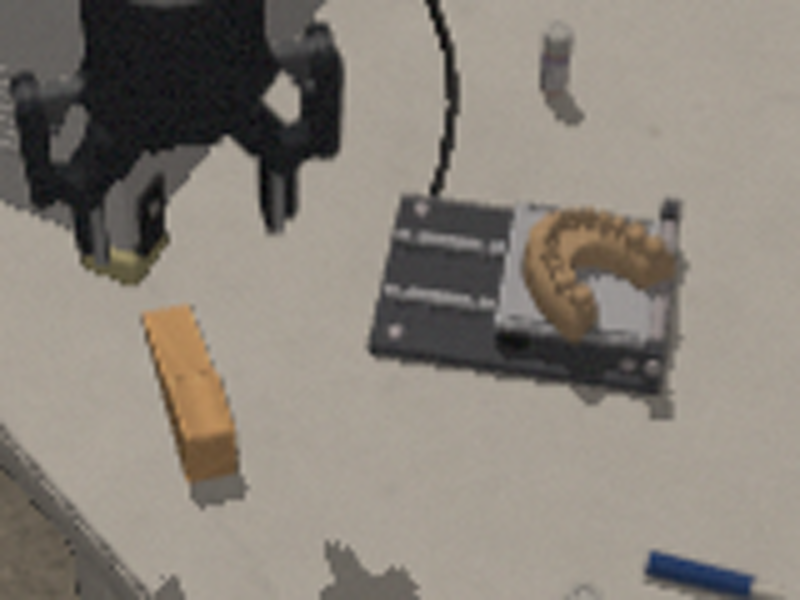

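```bash
python3 - <<'E'
from h import *
from scipy.spatial.transform import Rotation as R
g=grab('scene')
o=status.get_obs();M=R.from_rotvec(o['orientation']).as_matrix()
print(o['grip_width'],o['tcp_pos'],M.round(3).tolist())
for s in(1,-1):
  for b in (0.0,.013,.03): print(s,b,((proj(g,[o['tcp_pos']+s*.047*M[:,1]-b*M[:,2]])-[260,210])*5).round())
print(((proj(g,[[.3625,-.279,.034]])-[260,210])*5).round())
# where would the observed tip midpoint be
for z in (.12,.14,.16): print(onz(g,[(297.4,259)],z))
E
```

```text
0.08466794646380561 [ 0.35988603 -0.27872223  0.11165799] [[0.413, 0.911, -0.002], [0.911, -0.413, 0.001], [0.0, -0.002, -1.0]]
1 0.0 [[286. 280.]]
1 0.013 [[286. 262.]]
1 0.03 [[286. 237.]]
-1 0.0 [[ 86. 318.]]
-1 0.013 [[ 84. 299.]]
-1 0.03 [[ 82. 274.]]
[[198. 402.]]
[[ 0.37547395 -0.2580526   0.12      ]]
[[ 0.36535058 -0.27317877  0.14      ]]
[[ 0.3552272  -0.28830494  0.16      ]]
```

The fingers shut on nothing and the wedge hasn't moved. The visible tips sit about 33 crop-px higher than predicted, so the reported TCP doesn't match the picture. I'll check with the fingers shut.

```bash
python3 -m handwheel '[{"dp":[0,0,0],"delta_rot":[0,0,0]},{"dp":[0,0,0],"delta_rot":[0,0,0]},{"dp":[0,0,0],"delta_rot":[0,0,0]},{"dp":[0,0,0],"delta_rot":[0,0,0]},{"dp":[0,0,0],"delta_rot":[0,0,0]},{"dp":[0,0,0],"delta_rot":[0,0,0]}]' 0 20
python3 - <<'E'
from h import *
g=grab('scene');t=grab('top')
im=g['img'][220:310,255:345]; 
cv2.imwrite('pics/e2.png',cv2.resize(im,(600,600),interpolation=cv2.INTER_CUBIC))
o=status.get_obs();k=600/90
print(o['tcp_pos'])
for z in(0,.01,.02,.03): print(z,((proj(g,[o['tcp_pos']+[0,0,z]])-[255,220]+.5)*k).round())
for e in ([.01,0,0],[0,.01,0]): print(e,((proj(g,[o['tcp_pos']+e])-[255,220]+.5)*k).round())
E
```

```text
clock: 6.75
tcp_pos: [0.3607, -0.2793, 0.1126]
orientation: [2.641, 1.702, 0.0]
contact_force: [-0.2, -0.3, 0.1]
grip_width: 0.0003
gripper_force: 0.0
[ 0.36069319 -0.27932518  0.11261125]
0 [[289. 333.]]
0.01 [[288. 314.]]
0.02 [[287. 295.]]
0.03 [[285. 275.]]
[0.01, 0, 0] [[312. 320.]]
[0, 0.01, 0] [[272. 316.]]
```

View pics/e2.png

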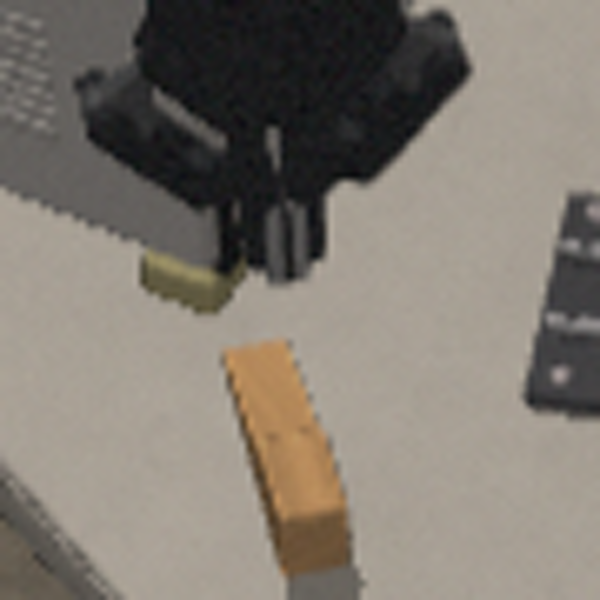

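The shut tips are at crop (283,278), but the reported TCP projects to (289,333). That is about 28 mm too high if the error is vertical. I'll settle it by touching bare bench gently.

```bash
python3 -m handwheel '[{"dp":[-0.039,0.061,0],"delta_rot":[0,0,0]},{"dp":[-0.039,0.061,0],"delta_rot":[0,0,0]},{"dp":[-0.039,0.061,0.05],"delta_rot":[0,0,0]},{"dp":[-0.039,0.061,0.09],"delta_rot":[0,0,0]},{"dp":[-0.039,0.061,0.09],"delta_rot":[0,0,0]}]'
python3 -m handwheel '[{"dp":[0,0,0.01],"delta_rot":[0,0,0]},{"dp":[0,0,0.018],"delta_rot":[0,0,0]},{"dp":[0,0,0.018],"delta_rot":[0,0,0]}]'
python3 -m handwheel '[{"dp":[0,0,0.005],"delta_rot":[0,0,0]},{"dp":[0,0,0.007],"delta_rot":[0,0,0]},{"dp":[0,0,0.007],"delta_rot":[0,0,0]}]'
```

```text
clock: 7.48
tcp_pos: [0.3978, -0.3384, 0.0206]
orientation: [-2.637, -1.698, 0.004]
contact_force: [-0.8, 0.8, -0.5]
grip_width: 0.0001
gripper_force: 0.0
clock: 7.85
tcp_pos: [0.4003, -0.34, 0.0048]
orientation: [2.64, 1.702, 0.001]
contact_force: [0.8, -0.5, 0.6]
grip_width: -0.0001
gripper_force: 0.0
clock: 8.22
tcp_pos: [0.4, -0.34, -0.0025]
orientation: [-2.641, -1.702, 0.0]
contact_force: [-1.1, -0.1, -0.3]
grip_width: -0.0003
gripper_force: 0.0
```

No contact at a reading of -2.5 mm, so the offset is vertical. I'll continue in small steps.

```bash
python3 -m handwheel '[{"dp":[0,0,0.006],"delta_rot":[0,0,0]},{"dp":[0,0,0.010],"delta_rot":[0,0,0]},{"dp":[0,0,0.010],"delta_rot":[0,0,0]}]'
python3 -m handwheel '[{"dp":[0,0,0.004],"delta_rot":[0,0,0]},{"dp":[0,0,0.006],"delta_rot":[0,0,0]},{"dp":[0,0,0.006],"delta_rot":[0,0,0]}]'
```

```text
clock: 8.6
tcp_pos: [0.3997, -0.3399, -0.0129]
orientation: [-2.64, -1.701, 0.001]
contact_force: [0.4, 0.1, 0.3]
grip_width: -0.0003
gripper_force: 0.0
clock: 8.98
tcp_pos: [0.4, -0.34, -0.0186]
orientation: [-2.641, -1.701, 0.0]
contact_force: [0.6, 0.4, 0.2]
grip_width: 0.0001
gripper_force: 0.0
```

```bash
python3 -m handwheel '[{"dp":[0,0,0.003],"delta_rot":[0,0,0]},{"dp":[0,0,0.004],"delta_rot":[0,0,0]},{"dp":[0,0,0.004],"delta_rot":[0,0,0]}]'
python3 -m handwheel '[{"dp":[0,0,0.002],"delta_rot":[0,0,0]},{"dp":[0,0,0.002],"delta_rot":[0,0,0]}]'
```

```text
clock: 9.35
tcp_pos: [0.4, -0.34, -0.0225]
orientation: [-2.641, -1.702, 0.0]
contact_force: [0.6, -0.3, 0.2]
grip_width: 0.0003
gripper_force: 0.0
clock: 9.6
tcp_pos: [0.4, -0.34, -0.0245]
orientation: [-2.641, -1.702, 0.0]
contact_force: [-0.5, 0.9, -0.8]
grip_width: 0.0003
gripper_force: 0.0
```

```bash
python3 -m handwheel '[{"dp":[0,0,0.002],"delta_rot":[0,0,0]},{"dp":[0,0,0.002],"delta_rot":[0,0,0]}]'
python3 -m handwheel '[{"dp":[0,0,0.002],"delta_rot":[0,0,0]},{"dp":[0,0,0.002],"delta_rot":[0,0,0]}]'
python3 - <<'E'
from h import *
g=grab('scene')
im=g['img'][235:325,275:395]; k=800/120
cv2.imwrite('pics/e3.png',cv2.resize(im,(800,600),interpolation=cv2.INTER_CUBIC))
o=status.get_obs()
print(o['tcp_pos'],o['contact_force'])
p=o['tcp_pos']
for z in(-.02,0,.004,.008,.012): print(z,((proj(g,[[p[0],p[1],z]])-[275,235]+.5)*k).round())
E
```

```text
clock: 9.85
tcp_pos: [0.4, -0.34, -0.0266]
orientation: [-2.641, -1.701, 0.0]
contact_force: [0.5, 0.7, -0.1]
grip_width: -0.0002
gripper_force: 0.0
clock: 10.1
tcp_pos: [0.3999, -0.34, -0.0286]
orientation: [-2.641, -1.701, 0.0]
contact_force: [0.9, 0.8, -0.4]
grip_width: -0.0001
gripper_force: 0.0
[ 0.40002085 -0.3399721  -0.02847839] [0.97300605 0.6152248  0.08705762]
-0.02 [[352. 515.]]
0 [[352. 482.]]
0.004 [[352. 476.]]
0.008 [[352. 469.]]
0.012 [[353. 463.]]
```

View pics/e3.png

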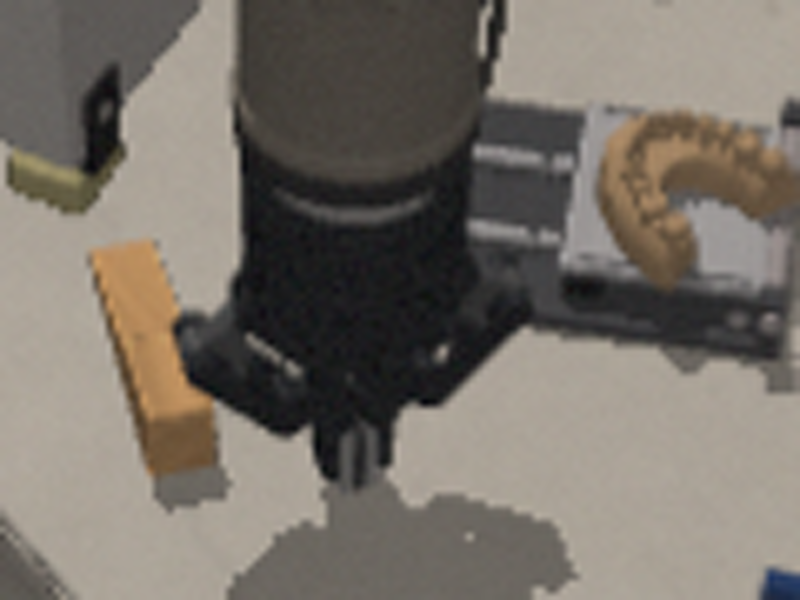

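The tips at (355,488) are now essentially on the bench; the bench point under the TCP is at (352,482). The reported z is therefore about 29 mm too low, and x and y are right. One more small step to find contact.

```bash
python3 -m handwheel '[{"dp":[0,0,0.0015],"delta_rot":[0,0,0]},{"dp":[0,0,0.0015],"delta_rot":[0,0,0]}]'
python3 -m handwheel '[{"dp":[0,0,0.0015],"delta_rot":[0,0,0]},{"dp":[0,0,0.0015],"delta_rot":[0,0,0]}]'
```

```text
clock: 10.4
tcp_pos: [0.4, -0.34, -0.03]
orientation: [-2.641, -1.702, 0.0]
contact_force: [-0.0, -0.4, -0.2]
grip_width: -0.0002
gripper_force: 0.0
clock: 10.65
tcp_pos: [0.4, -0.34, -0.0315]
orientation: [-2.641, -1.702, 0.0]
contact_force: [-0.4, -0.4, 0.4]
grip_width: -0.0004
gripper_force: 0.0
```

```bash
for i in 1 ; do python3 -m handwheel '[{"dp":[0,0,0.0015],"delta_rot":[0,0,0]},{"dp":[0,0,0.0015],"delta_rot":[0,0,0]}]'; done
python3 -m handwheel '[{"dp":[0,0,0.0015],"delta_rot":[0,0,0]},{"dp":[0,0,0.0015],"delta_rot":[0,0,0]}]'
```

```text
clock: 10.9
tcp_pos: [0.4, -0.34, -0.0331]
orientation: [-2.641, -1.702, 0.0]
contact_force: [-0.2, -0.4, 0.3]
grip_width: 0.0002
gripper_force: 0.0
clock: 11.15
tcp_pos: [0.4001, -0.3401, -0.0345]
orientation: [-2.641, -1.702, 0.0]
contact_force: [1.2, 0.4, -0.2]
grip_width: -0.0003
gripper_force: 0.0
```

```bash
python3 -m handwheel '[{"dp":[0,0,0.0015],"delta_rot":[0,0,0]},{"dp":[0,0,0.0015],"delta_rot":[0,0,0]}]'
python3 - <<'E'
from h import *
g=grab('scene')
im=g['img'][285:325,305:355]; k=10
cv2.imwrite('pics/e4.png',cv2.resize(im,None,fx=k,fy=k,interpolation=cv2.INTER_CUBIC))
o=status.get_obs()
print(o['tcp_pos'],o['contact_force'],o['tau'])
p=o['tcp_pos']
for z in(0,.004,.008): print(z,((proj(g,[[p[0],p[1],z]])-[305,285]+.5)*k).round())
E
```

```text
clock: 11.4
tcp_pos: [0.4002, -0.34, -0.0346]
orientation: [-2.641, -1.701, -0.002]
contact_force: [-3.7, 4.4, 19.8]
grip_width: 0.0002
gripper_force: 9.4
[ 0.40016782 -0.34004175 -0.03463673] [-3.32585428  3.72116445 19.13251369] [ 5.02709169e-01 -4.21485043e+01  8.69631439e+00 -1.31056184e+01
 -2.79649571e-01 -1.56871576e+00 -6.84325259e-04]
0 [[229. 224.]]
0.004 [[229. 214.]]
0.008 [[229. 204.]]
```

View pics/e4.png

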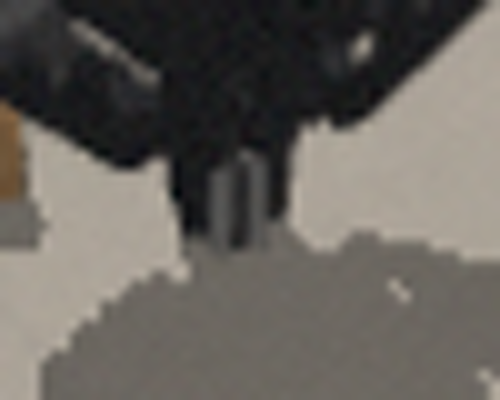

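Contact with the bench came at a reading of -34.5 mm, so true z = reading + 34.5 mm. In the picture the tips at (235,248) rest on the bench and x, y are right. I'll go back to the wedge and grip it with the tips 11 mm above the bench.

```bash
python3 -m handwheel '[{"dp":[0,0,-0.05],"delta_rot":[0,0,0]},{"dp":[0,0,-0.09],"delta_rot":[0,0,0]},{"dp":[0.02,-0.03,-0.09],"delta_rot":[0,0,0]},{"dp":[0.040,-0.0595,-0.09],"delta_rot":[0,0,0]},{"dp":[0.040,-0.0595,-0.09],"delta_rot":[0,0,0]},{"dp":[0.040,-0.0595,-0.09],"delta_rot":[0,0,0]},{"dp":[0.040,-0.0595,-0.05],"delta_rot":[0,0,0]},{"dp":[0.040,-0.0595,-0.03],"delta_rot":[0,0,0]},{"dp":[0.040,-0.0595,-0.0125],"delta_rot":[0,0,0]},{"dp":[0.040,-0.0595,-0.0125],"delta_rot":[0,0,0]},{"dp":[0.040,-0.0595,-0.0125],"delta_rot":[0,0,0]}]' 1 40
python3 -m handwheel '[{"dp":[0,0,0],"delta_rot":[0,0,0]},{"dp":[0,0,0],"delta_rot":[0,0,0]},{"dp":[0,0,0],"delta_rot":[0,0,0]},{"dp":[0,0,0],"delta_rot":[0,0,0]},{"dp":[0,0,0],"delta_rot":[0,0,0]},{"dp":[0,0,0],"delta_rot":[0,0,0]},{"dp":[0,0,0],"delta_rot":[0,0,0]}]' 0 40
```

```text
clock: 12.82
tcp_pos: [0.3628, -0.28, -0.023]
orientation: [2.641, 1.7, -0.0]
contact_force: [-0.2, -1.0, -0.0]
grip_width: 0.0851
gripper_force: 0.0
clock: 13.7
tcp_pos: [0.3627, -0.2791, -0.023]
orientation: [2.641, 1.702, 0.001]
contact_force: [-0.1, 1.4, 6.0]
grip_width: 0.0253
gripper_force: 39.6
```

The wedge is gripped at 25.3 mm, true width 26. I'll lift it and turn it clear of the furnace, then measure.

```bash
python3 -m handwheel '[{"dp":[0,0,-0.03],"delta_rot":[0,0,0]},{"dp":[0,0,-0.08],"delta_rot":[0,0,0]},{"dp":[0,0,-0.09],"delta_rot":[0,0,0.17]},{"dp":[0,0,-0.09],"delta_rot":[0,0,0.34]},{"dp":[0,0,-0.09],"delta_rot":[0,0,0.51]},{"dp":[0,0,-0.09],"delta_rot":[0,0,0.68]},{"dp":[0,0,-0.09],"delta_rot":[0,0,0.85]},{"dp":[0,0,-0.09],"delta_rot":[0,0,1.0]},{"dp":[0,0,-0.09],"delta_rot":[0,0,1.0]}]'
python3 go.py '[[0.42,-0.25,0.07,-138.8],[0.480,-0.2214,0.07,-138.8]]';python3 -c "
from h import *;print(status.get_obs()['joints'].round(2))"
```

```text
clock: 14.82
tcp_pos: [0.3622, -0.2789, 0.0664]
orientation: [3.133, 0.23, -0.002]
contact_force: [-0.6, 0.6, -0.8]
grip_width: 0.0254
gripper_force: 39.6
[0.42, -0.25, 0.07, -138.8] [ 0.0614 -0.0202 -0.0037] [0.0007 0.0008 0.998 ]
[0.48, -0.2214, 0.07, -138.8] [ 0.1249 -0.0397 -0.0037] [0.0007 0.0008 0.998 ]
[-0.31  0.54  1.07  2.22 -0.7   0.77 -0.18]
```

```bash
python3 -m handwheel '[{"dp":[0.01,-0.003,-0.004],"delta_rot":[0,0,0.17]},{"dp":[0.02,-0.006,-0.004],"delta_rot":[0,0,0.34]},{"dp":[0.04,-0.013,-0.004],"delta_rot":[0,0,0.51]},{"dp":[0.061,-0.020,-0.004],"delta_rot":[0,0,0.68]},{"dp":[0.08,-0.026,-0.004],"delta_rot":[0,0,0.85]},{"dp":[0.1,-0.033,-0.004],"delta_rot":[0,0,0.998]},{"dp":[0.125,-0.040,-0.004],"delta_rot":[0,0,0.998]},{"dp":[0.125,-0.040,-0.004],"delta_rot":[0,0,0.998]},{"dp":[0.125,-0.040,-0.004],"delta_rot":[0,0,0.998]}]'
python3 go.py '[[0.480,-0.2214,0.02,-138.8],[0.480,-0.2214,-0.010,-138.8]]';python3 - <<'E'
from h import *
print(status.get_obs()['joints'].round(2))
g=grab('scene');im=g['img'][220:310,290:410]
cv2.imwrite('pics/f1.png',cv2.resize(im,(800,600),interpolation=cv2.INTER_CUBIC))
E
```

```text
clock: 15.95
tcp_pos: [0.4794, -0.2216, 0.0705]
orientation: [-2.861, 1.298, 0.001]
contact_force: [-0.5, 0.8, 0.6]
grip_width: 0.0252
gripper_force: 39.6
[0.48, -0.2214, 0.02, -138.8] [ 0.0002 -0.0006  0.0505] [ 0.0003  0.0008 -0.0004]
[0.48, -0.2214, -0.01, -138.8] [ 0.0003 -0.0006  0.0805] [ 0.0003  0.0008 -0.0004]
[-0.54  0.83  1.27  2.07 -0.97  1.03 -1.19]
```

View pics/f1.png

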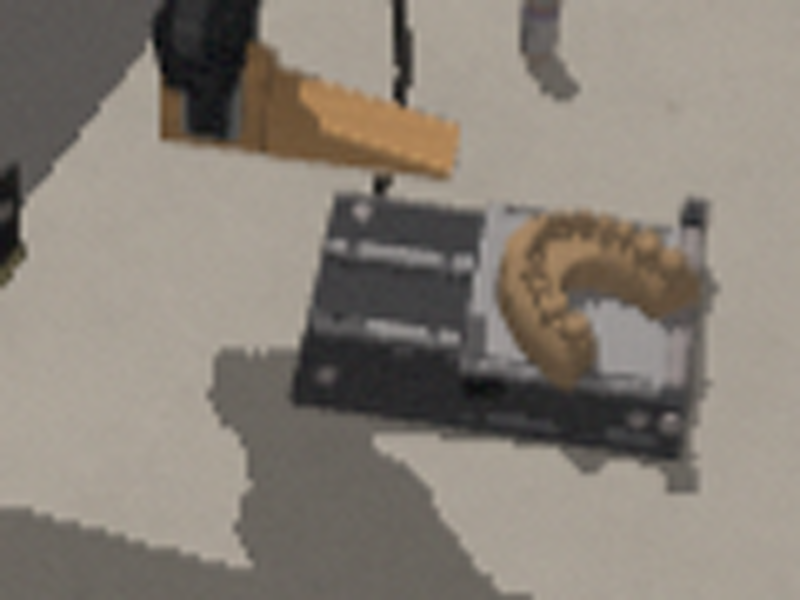

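The wedge is held level: thin end at crop (455,150), pointing to the table, above the channel between the rails at (400,255) and (400,330). I'll check the held pose against its predicted corners.

```bash
python3 - <<'E'
from fit import *
from scipy.spatial.transform import Rotation as R
g=grab('scene');o=status.get_obs();p=o['tcp_pos'];M=R.from_rotvec(o['orientation']).as_matrix()
xw=-M[:2,0] if M[0,0]<0 else M[:2,0]; yaw=np.arctan2(xw[1],xw[0]); print(np.degrees(yaw))
def pr(P,L,zb): 
    org=p[:2]-xw*L
    return ((proj(g,T2((org[0],org[1],yaw),P,zb))-[290,220]+.5)*800/120-.5).round()
# seen: tip bottom -y corner (448,178), tip top +y corner (458,122), back bottom -y (162,138)
for zb in(.09,.0935,.097): print(zb,pr([(55,-13,0),(55,13,4),(-55,-13,0)],-.0347,zb).tolist())
# channel check: stand points: rail ends seen (328,245),(468,262),(313,325),(458,338)
c=((proj(g,T2((.5523,-.3039,np.radians(-48.8)),[(-70,20,14),(-12,20,14),(-70,-20,14),(-12,-20,14),(-72.5,-55,8),(-72.5,55,8)]))-[290,220]+.5)*800/120-.5).round(); print(c.tolist())
E
```

```text
-48.92510382635838
0.09 [[452.0, 189.0], [461.0, 133.0], [161.0, 151.0]]
0.0935 [[453.0, 183.0], [462.0, 126.0], [161.0, 144.0]]
0.097 [[453.0, 176.0], [463.0, 120.0], [161.0, 138.0]]
[[328.0, 244.0], [473.0, 263.0], [312.0, 318.0], [460.0, 339.0], [291.0, 396.0], [335.0, 191.0]]
```

Agreement is within about 1 px. Lowering into the channel.

```bash
python3 -m handwheel '[{"dp":[0,-0.0005,0.03],"delta_rot":[0,0,0]},{"dp":[0,-0.0005,0.055],"delta_rot":[0,0,0]},{"dp":[0,-0.0005,0.072],"delta_rot":[0,0,0]},{"dp":[0,-0.0005,0.081],"delta_rot":[0,0,0]},{"dp":[0,-0.0005,0.081],"delta_rot":[0,0,0]},{"dp":[0,-0.0005,0.081],"delta_rot":[0,0,0]}]'
python3 -m handwheel '[{"dp":[0,0,0.0015],"delta_rot":[0,0,0]},{"dp":[0,0,0.0025],"delta_rot":[0,0,0]},{"dp":[0,0,0.0025],"delta_rot":[0,0,0]}]'
```

```text
clock: 16.8
tcp_pos: [0.4811, -0.2215, -0.0098]
orientation: [2.86, -1.3, 0.002]
contact_force: [-0.3, -0.5, -0.4]
grip_width: 0.0253
gripper_force: 39.6
clock: 17.18
tcp_pos: [0.4808, -0.221, -0.0129]
orientation: [-2.86, 1.3, -0.0]
contact_force: [0.7, -0.3, -0.3]
grip_width: 0.0254
gripper_force: 39.6
```

```bash
python3 -m handwheel '[{"dp":[0,0,0.0010],"delta_rot":[0,0,0]},{"dp":[0,0,0.0010],"delta_rot":[0,0,0]}]'
python3 -m handwheel '[{"dp":[0,0,0.0008],"delta_rot":[0,0,0]},{"dp":[0,0,0.0008],"delta_rot":[0,0,0]}]'
```

```text
clock: 17.42
tcp_pos: [0.4807, -0.2211, -0.014]
orientation: [-2.86, 1.3, 0.0]
contact_force: [0.1, -0.7, -0.4]
grip_width: 0.025
gripper_force: 39.6
clock: 17.68
tcp_pos: [0.4807, -0.221, -0.0148]
orientation: [-2.86, 1.3, 0.0]
contact_force: [0.0, 0.7, -1.2]
grip_width: 0.025
gripper_force: 39.6
```

```bash
python3 -m handwheel '[{"dp":[0,0,0.0006],"delta_rot":[0,0,0]},{"dp":[0,0,0.0006],"delta_rot":[0,0,0]}]'
python3 -m handwheel '[{"dp":[0,0,0.0005],"delta_rot":[0,0,0]},{"dp":[0,0,0.0005],"delta_rot":[0,0,0]}]'
```

```text
clock: 17.92
tcp_pos: [0.4807, -0.2211, -0.0151]
orientation: [-2.86, 1.3, -0.0]
contact_force: [-1.4, 1.8, 3.9]
grip_width: 0.0249
gripper_force: 40.2
clock: 18.18
tcp_pos: [0.4807, -0.221, -0.0152]
orientation: [-2.859, 1.3, -0.0]
contact_force: [-2.8, 2.3, 8.9]
grip_width: 0.0251
gripper_force: 41.0
```

Floor contact came exactly at the predicted height, so the wedge lies flat between the rails. Pushing in along tool +x, which is stand +x; I'll do the first part and check forces.

```bash
python3 - <<'E'
from h import *
grab('scene','ref_s.png');grab('top','ref_t.png')
E
python3 -m handwheel '[{"dp":[0.005,0,0],"delta_rot":[0,0,0]},{"dp":[0.010,0,0],"delta_rot":[0,0,0]},{"dp":[0.015,0,0],"delta_rot":[0,0,0]},{"dp":[0.020,0,0],"delta_rot":[0,0,0]},{"dp":[0.025,0,0],"delta_rot":[0,0,0]},{"dp":[0.030,0,0],"delta_rot":[0,0,0]},{"dp":[0.034,0,0],"delta_rot":[0,0,0]},{"dp":[0.034,0,0],"delta_rot":[0,0,0]}]'
python3 -m handwheel '[{"dp":[0.003,0,0],"delta_rot":[0,0,0]},{"dp":[0.006,0,0],"delta_rot":[0,0,0]},{"dp":[0.009,0,0],"delta_rot":[0,0,0]},{"dp":[0.012,0,0],"delta_rot":[0,0,0]},{"dp":[0.012,0,0],"delta_rot":[0,0,0]}]'
```

```text
clock: 19.27
tcp_pos: [0.5022, -0.2462, -0.015]
orientation: [-2.858, 1.3, 0.002]
contact_force: [-4.4, 5.3, 14.9]
grip_width: 0.0253
gripper_force: 41.6
clock: 19.9
tcp_pos: [0.5079, -0.2528, -0.0151]
orientation: [-2.855, 1.298, 0.011]
contact_force: [-11.7, 13.7, 23.7]
grip_width: 0.0253
gripper_force: 42.9
```

The vertical force has grown to 24 N, so I'll ease it before continuing.

```bash
python3 -m handwheel '[{"dp":[0,0,-0.0008],"delta_rot":[0,0,0]},{"dp":[0,0,-0.0015],"delta_rot":[0,0,0]},{"dp":[0,0,-0.0015],"delta_rot":[0,0,0]}]'
cat > lift.py <<'E'
from fit import *
from scipy.spatial.transform import Rotation as R
from scipy.optimize import least_squares
o=status.get_obs();p=o['tcp_pos'];print(p,o['contact_force'],R.from_rotvec(o['orientation']).as_matrix().round(4).tolist(),o['grip_width'])
s=grab('scene');ref=cv2.imread('pics/ref_s.png');S=(.5523,-.3039,np.radians(-48.8))
tp=lambda P,a:T2(S,[(72+np.cos(a)*x-np.sin(a)*z*0+np.sin(a)*z, y, 23+np.sin(a)*-x+np.cos(a)*z) for x,y,z in P])
# table/cast feature tracking, tilt by LK flow
m=np.zeros(ref.shape[:2],np.uint8)
q=proj(s,np.r_[tp([(-82,43,3),(-82,-43,3),(-20,-43,3),(-20,43,3)],0)]); cv2.fillConvexPoly(m,q.astype(int),255)
q2=proj(s,np.r_[tp([(-72,30,33),(-72,-36,33),(-10,-36,33),(-10,30,33)],0)]); cv2.fillConvexPoly(m,q2.astype(int),255)
a,b=[cv2.cvtColor(i,cv2.COLOR_BGR2GRAY) for i in(ref,s['img'])]
f=cv2.goodFeaturesToTrack(a,60,.02,3,mask=m); n,st,e=cv2.calcOpticalFlowPyrLK(a,b,f,None,winSize=(9,9),maxLevel=1)
d=(n-f).reshape(-1,2)[st.ravel()==1]; f=f.reshape(-1,2)[st.ravel()==1]
xs=(onz(s,f,.03)[:,:2]-S[:2])@[np.cos(S[2]),np.sin(S[2])]
for lo,hi in((-.012,.01),(.01,.03),(.03,.05),(.05,.075)):
    k=(xs>lo)&(xs<hi)
    if k.any(): print(lo,k.sum(),np.median(d[k],0).round(2))
for l in (2,5,8):
    t=np.arcsin(l/82); print('pred lift',l,[(proj(s,tp([(x,0,20)],t))-proj(s,tp([(x,0,20)],0))).round(2)[0].tolist() for x in(-72,-52,-32,-12)])
E
python3 lift.py
```

```text
clock: 20.27
tcp_pos: [0.5102, -0.255, -0.0148]
orientation: [-2.859, 1.3, 0.003]
contact_force: [-2.5, 2.3, -0.6]
grip_width: 0.0256
gripper_force: 39.7
[ 0.5102 -0.255  -0.0148] [-2.5366  2.2703 -0.565 ] [[0.6576, -0.7534, -0.0014], [-0.7534, -0.6576, 0.0014], [-0.002, 0.0002, -1.0]] 0.02562456028799205
-0.012 8 [ 0.22 -0.45]
0.01 9 [ 0.16 -0.19]
0.03 4 [ 0.08 -0.13]
0.05 4 [0.07 0.01]
pred lift 2 [[0.24, -0.43], [0.24, -0.31], [0.22, -0.18], [0.2, -0.05]]
pred lift 5 [[0.64, -1.08], [0.61, -0.76], [0.57, -0.44], [0.52, -0.12]]
pred lift 8 [[1.08, -1.71], [1.02, -1.2], [0.93, -0.69], [0.83, -0.18]]
```

The table is up about 2 mm in the image and by geometry (tip 35 mm under the edge). Another 10.5 mm should give 5 mm.

```bash
python3 -m handwheel '[{"dp":[0.002,0,0.0002],"delta_rot":[0,0,0]},{"dp":[0.004,0,0.0003],"delta_rot":[0,0,0]},{"dp":[0.006,0,0.0003],"delta_rot":[0,0,0]},{"dp":[0.008,0,0.0003],"delta_rot":[0,0,0]},{"dp":[0.010,0,0.0003],"delta_rot":[0,0,0]},{"dp":[0.0105,0,0.0003],"delta_rot":[0,0,0]},{"dp":[0.0105,0,0.0003],"delta_rot":[0,0,0]},{"dp":[0.0105,0,0.0003],"delta_rot":[0,0,0]}]'
python3 lift.py
```

```text
clock: 21.32
tcp_pos: [0.518, -0.2638, -0.0145]
orientation: [2.86, -1.3, 0.001]
contact_force: [-1.7, 1.1, -1.9]
grip_width: 0.0254
gripper_force: 39.4
[ 0.518  -0.2638 -0.0145] [-1.6727  1.0806 -1.9304] [[0.6576, -0.7534, 0.0003], [-0.7534, -0.6576, -0.0004], [0.0005, 0.0, -1.0]] 0.025397857866067054
-0.012 8 [ 0.57 -0.97]
0.01 9 [ 0.77 -0.59]
0.03 4 [ 0.53 -0.37]
0.05 4 [0.4  0.01]
pred lift 2 [[0.24, -0.43], [0.24, -0.31], [0.22, -0.18], [0.2, -0.05]]
pred lift 5 [[0.64, -1.08], [0.61, -0.76], [0.57, -0.44], [0.52, -0.12]]
pred lift 8 [[1.08, -1.71], [1.02, -1.2], [0.93, -0.69], [0.83, -0.18]]
```

The lift is about 4.7 mm, but the wedge seems to hover about 0.5 mm off the floor. I'll settle it.

```bash
python3 -m handwheel '[{"dp":[0,0,0.0004],"delta_rot":[0,0,0]},{"dp":[0,0,0.0008],"delta_rot":[0,0,0]},{"dp":[0,0,0.0008],"delta_rot":[0,0,0]}]'
python3 -m handwheel '[{"dp":[0,0,0.0004],"delta_rot":[0,0,0]},{"dp":[0,0,0.0004],"delta_rot":[0,0,0]},{"dp":[0,0,0.0004],"delta_rot":[0,0,0]}]'
python3 lift.py
```

```text
clock: 21.75
tcp_pos: [0.518, -0.2638, -0.015]
orientation: [-2.86, 1.3, -0.001]
contact_force: [-2.1, 3.3, 3.8]
grip_width: 0.0254
gripper_force: 40.2
clock: 22.12
tcp_pos: [0.518, -0.2638, -0.015]
orientation: [-2.859, 1.3, -0.001]
contact_force: [-3.2, 4.4, 8.2]
grip_width: 0.0254
gripper_force: 40.8
[ 0.518  -0.2638 -0.015 ] [-3.1918  4.383   8.177 ] [[0.6574, -0.7535, 0.0007], [-0.7535, -0.6574, 0.0003], [0.0003, -0.0007, -1.0]] 0.025443503995414736
-0.012 8 [ 0.64 -0.79]
0.01 9 [ 0.67 -0.53]
0.03 4 [ 0.43 -0.36]
0.05 4 [ 0.41 -0.01]
pred lift 2 [[0.24, -0.43], [0.24, -0.31], [0.22, -0.18], [0.2, -0.05]]
pred lift 5 [[0.64, -1.08], [0.61, -0.76], [0.57, -0.44], [0.52, -0.12]]
pred lift 8 [[1.08, -1.71], [1.02, -1.2], [0.93, -0.69], [0.83, -0.18]]
```

```bash
python3 -c "
from bench import r
print(r.hand_in())"
```

```text
the job is handed in; nothing more can be done
None
```

Handed in at 22 s: the wedge lies flat in the channel, still gripped, holding the table edge about 4 to 5.5 mm off its pads by image and geometry; the first grasp closed on nothing because the reported TCP height read 34.5 mm low, and the corrected second grasp held.

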